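# Arm the leak tester and lock the bayonet plug in its socket

## Robot

A 7-joint arm with a two-finger parallel gripper is mounted at the origin on a cart in front of the work surface, level with it; the furniture and walls round the work are solid. World frame = base frame: x ahead of the robot, y to its left, z up, the work surface at z = 0. Lengths are in m, angles in degrees, forces in N, time in s.
With the tool pointing down it reaches from about 0.425 to 0.875 m from the base axis. Payload 4.7 kg.
Tool frame: the origin (TCP) lies between the finger pads; the fingertips stand 8 mm ahead of it and the grasp point (between the pads) lies 11 mm behind it; x points along the fingers, z is the direction in which the jaws open and shut, and the axes are right-handed (so a half turn about x gives the same grasp; the last joint's range is limited). The gripper opens to 87 mm and grips with 3 to 60 N. Pads are 19 mm wide; open, the fingers measure 117 mm over their backs; the gripper's body (75 mm by 190 mm) begins 51 mm behind the grasp point.
Start: joints at [69.964, 18.392, -4.016, 83.108, 1.295, 78.541, -3.26], TCP at [0.231, -0.607, 0.231] pointing down, gripper open.
Joint ranges: [-163.93, 163.93], [-17.29, 119.83], [-79.2, 71.16], [3.27, 140.29], [-89.18, 269.18], [5.43, 117.66], [-154.24, 154.24]. Speed limits (degrees/s): [147.25, 147.25, 180, 180, 180, 180, 180].

## Interface

Orientations are given as [roll, pitch, yaw] about the fixed x, y, z axes, in that order (R = Rz(yaw) Ry(pitch) Rx(roll)).
In Python, from cell import telemetry, vision, sign_off gives the robot as it stands. The module is installed in compiled form; this text tells all that it offers.
- The arm moves only by the tool drive_tool, never from a script. Its arguments are lists of equal length, an entry for each row: "offset": the shift along the tool's x, y, z in m, a list of three; "angular": the turn, a rotation vector about the tool's x, y, z in rad, a list of three. A call has 1 to 10 rows; each row is the pose to reach, as a shift and turn from the pose measured when the call began, along the tool's axes at that moment; what a row does not reach only later rows make up. A row lasts 1/8 s, in which the tool goes at most 62.5 mm and 10.7 degrees, less where a joint would pass 70% of its speed; a pose out of reach is approached as far as the arm can. A call with a gripper value outside its range is refused whole. "fingers" is the closure, from -1 (fully open) to 1 (shut), set as the call begins (left out, the last holds). The fingers move at their own pace and stop on an object; "squeeze" is the grip in N (left out, the last holds). Time passes only in rows, so rows that repeat a pose let the fingers close. It gives the time, the measured TCP pose, the force and the opening at its end, in the units of the state.
- telemetry.get_obs(): the state, without advancing time (a new reading comes with each control period).
- vision.read_camera(name): name is "side" or "top"; returns a dict with "pixels" (384x512x3 uint8, red, green, blue), "intrinsics" (3x3 intrinsics, pixels), "distortion" ([k1, k2, p1, p2, k3] as OpenCV has them; the pictures are not rectified), "world_from_camera" (4x4, takes a point from camera to world coordinates). Camera axes: x right, y up, looking along -z (the intrinsics and any distortion apply to the point x, -y, -z); pixel columns grow to the right and rows downward; lengths in m; the calibration is good to about 2 mm. A picture is of the moment at which its call begins. There is no depth.
- sign_off(): hands the job in, once; it reports no verdict.
The state is a dict: "time_s": time; "qpos": joint angles; "joint_velocities": joint speeds; "effort": joint torques, N m; "tool_pos": TCP position; "tool_rot": TCP orientation; "force": force on the tool from outside, world axes, zero at the start; "wrist_torque": the same for the moment, N m; "grip_width": finger opening in m.
Only numpy, scipy, OpenCV 4.12 (cv2) and the standard library are available. Lean on these libraries where they do the work, as an engineer would, in place of code of your own. Each camera call takes 0.05 s, during which the arm holds its last target.

## Task

Arm the leak tester by pressing its three keys fully down one at a time, first the round one, then the square one, then the long bar-shaped one, letting each come back up. Then pick up the bayonet plug, push its cross pin down through the slots of the tester's socket against the spring, twist it clockwise (seen from above) about a quarter turn to the stop, and finish still gripping it there, fully turned and seated: do not let go, as the spring would turn it back. Leave the spare gasket, ferrule and nozzle tip where they are.

Things in the scene. Friction and masses are not known exactly. Their poses are not given: they have to be found in the camera images.
- plug_grip (a point): Centre of the grip of the loose bayonet plug, which stands upright on the table: a black bar 46 x 28 x 35 mm (point x, y, z; pinch it across the 28 mm, y) on a steel stem of 26 mm diameter. The plug is 80 mm tall, about 0.14 kg; this point is on the stem's axis, 62.5 mm above the foot and 17.5 mm below the top. z is up. A half turn about z makes no difference.
- plug_foot (a point): Centre of the underside of the plug, 62.5 mm below plug_grip, same axes. A steel cross pin (diameter 8 mm, 40 mm long, a lug of 7 mm on either side of the stem) runs along x, in line with the bar grip, its axis 14 mm above the foot. The foot's edge is chamfered 3 mm.
- plug: The bayonet plug as a whole, origin at plug_foot, same axes.
- socket_mouth (a point): Centre of the mouth of the bayonet socket (an upright aluminium tube of 62 mm outer diameter), level with its rim, 60 mm above the table. z is up. The rim is 5 mm thick, with a round hole of 30 mm and two slots 12 mm wide along point x, through which the plug's lugs go down (the plug's bar along this x, either way round). Inside, below the rim, it is 45 mm wide.
- tester: The leak tester, fixed to the table: grey base 104 x 206 x 12 mm (x, y, z), origin at the centre of its underside, same axes as socket_mouth. The socket's axis lies 66 mm from the origin towards +y; on the other part is a key housing of 100 x 130 mm, 46 mm high.
- follower (a joint): Sprung floor in the socket, which the plug's foot meets 14 mm below the mouth: 0 up, 0.012 m at the bottom (foot 26 mm below the mouth). Resists with 3 N, rising 0.7 N per mm. The lugs are free to pass under the rim at about 0.009 (foot 23 mm below the mouth) or deeper.
- lock (a joint): Sprung rotor in the socket that the lugs, once under the rim, push round clockwise seen from above (negative about z): 0 at rest, 1.3 rad at the stop. The plug turns about 0.1 rad freely before it meets the rotor, so 1.4 rad in all; the return spring gives at most 0.2 N m. The other way the plug is blocked.
- key_round_top (a point): Centre of the top of the round key, white, 23 mm diameter. The three keys stand in a row along y on the key housing, 42 mm apart; which is where varies. Tops 60 mm above the table and 12 mm above the black plates round them; pressed straight down. Axes as socket_mouth.
- key_square_top (a point): Centre of the top of the square key, white, 22 x 22 mm, same height.
- key_bar_top (a point): Centre of the top of the long bar-shaped key, white, 36 x 13 mm (long along point x), same height.
- key_round (a joint): Travel of the round key, m: 0 up, 0.005 fully down; 1.5 N to start, 4 N at the bottom; springs back.
- key_square (a joint): Travel of the square key, same values.
- key_bar (a joint): Travel of the bar-shaped key, same values.
- spare_gasket: Bystander: black gasket ring, 50 mm wide, 8 mm thick, lying on the table; origin at its underside. Leave alone.
- spare_ferrule: Bystander: steel ferrule, 50 mm flange, 30 mm tall; origin at its underside. Leave alone.
- spare_nozzle: Bystander: white nozzle tip, 29 mm wide, 70 mm tall, upright; origin at its underside. Leave alone.
Mind the look-alikes: they are no part of the job. Leave any pink or yellow look-alike of the plug alone.

How it is judged (in metres and radians):
On the way, in this order (a step that is already met when the one before it is completed fails the run):
1. the round key is pressed down by at least 3.5 mm, the other two being up (value of joint key_round above 0.0035 m and value of joint each of key_square, key_bar below 0.0015 m), for 0.05 s.
2. the square key is pressed down by at least 3.5 mm, the other two being up (value of joint key_square above 0.0035 m and value of joint each of key_round, key_bar below 0.0015 m), for 0.05 s.
3. the bar-shaped key is pressed down by at least 3.5 mm, the other two being up (value of joint key_bar above 0.0035 m and value of joint each of key_round, key_square below 0.0015 m), for 0.05 s.
4. the plug is pushed in, turned to the stop and held there (value of joint follower above 0.007 m and value of joint lock above 1.1 rad and horizontal distance between plug_foot and socket_mouth below 0.005 m and z of plug_foot in the frame of socket_mouth below -0.019 m and angle between plug_grip's own z axis and vertical below 0.12 rad and contact force between the fingers and plug above 2 N), for 0.3 s.
At the end, for the whole second after the job is handed in: The gripper still holds the plug (over 2 N), upright (0.12 rad), central (5 mm) and at rest in the socket, its foot over 19 mm below the mouth, the sprung floor over 7 mm down, the lock turned over 1.1 rad (of 1.3); all keys are up (all of step 4 and value of joint each of key_round, key_square, key_bar below 0.0015 m and linear speed of plug below 0.02 m/s); the arm keeps its last pose, push and grip.
It fails at once if two keys are pressed together (value of joint each of key_round, key_square above 0.0035 m or value of joint each of key_square, key_bar above 0.0035 m or value of joint each of key_round, key_bar above 0.0035 m).
It fails at once if the spare gasket is moved by more than 20 mm (distance of spare_gasket from where it was at the start of the episode above 0.02 m).
It fails at once if the spare ferrule is moved by more than 20 mm (distance of spare_ferrule from where it was at the start of the episode above 0.02 m).
It fails at once if the spare nozzle tip is moved by more than 20 mm (distance of spare_nozzle from where it was at the start of the episode above 0.02 m).
It also fails if it takes over 54 s, if anything falls off the work surface, if the arm or the gripper's body presses on something with over 40 N, if the wrist force passes 120 N, or if a joint passes its speed limit or range.

## Working session

There is one attempt and no reset: what is moved stays moved. The work goes in short steps, Python scripts to look and compute and a tool call to move; the robot and the scene stay as the last step left them, time stands still between calls to the robot, and variables do not carry over. Pictures are saved under pics/ and viewed, and the job is handed in when it is done.

Besides the shell and the picture viewer there is one more tool, called after "Call:" as name(argument=value, ...), one argument or row to a line, values as JSON. drive_tool: Moves the arm, as the interface text tells. Its arguments: {"type":"object","properties":{"offset":{"type":"array"},"angular":{"type":"array"},"fingers":{"type":"number"},"squeeze":{"type":"number"}},"required":["offset","angular"]}

```bash
mkdir -p pics
python3 - <<'E'
from cell import telemetry, vision
import cv2,numpy as np,pickle
o=telemetry.get_obs();print(o)
d={}
for n in("side","top"):
    c=vision.read_camera(n);d[n]=c
    cv2.imwrite(f"pics/{n}0.png",c["pixels"][:,:,::-1]); print(n,c["intrinsics"],c["distortion"],c["world_from_camera"])
pickle.dump(d,open("c0.pkl","wb"))
E
```

```text
{'time_s': 0.0, 'qpos': array([69.96449027, 18.44081642, -4.01647815, 83.17427386,  1.29420117,
       78.53895284, -3.25848821]), 'joint_velocities': array([ 0.09150619,  0.01624275,  0.01559399,  0.07380445,  0.0590381 ,
        0.03068492, -0.0594068 ]), 'effort': array([-9.14632728e-04, -4.91288280e+01, -4.04120665e-01, -3.12534535e+01,
       -6.41111028e-02,  4.37076890e-02,  1.39880594e-04]), 'tool_pos': array([ 0.23106104, -0.60698441,  0.22944719]), 'tool_rot': array([-177.62325264,   89.89106253,  113.22424357]), 'force': array([-0.36176871, -0.05652822, -0.56241336]), 'wrist_torque': array([ 0.03303313, -0.0266555 , -0.01284252]), 'grip_width': 0.08700982519945395}
side [[418.88592664   0.         254.31497429]
 [  0.         418.88592664 189.43481867]
 [  0.           0.           1.        ]] [-0.0183322  0.         0.         0.         0.       ] [[-0.88935775  0.20938397 -0.40644944  0.11759342]
 [-0.45711755 -0.38913784  0.79975952  0.95889559]
 [ 0.00929197  0.8970675   0.44179584  0.42819247]
 [ 0.          0.          0.          1.        ]]
top [[348.33275001   0.         252.51138254]
 [  0.         348.33275001 190.8387619 ]
 [  0.           0.           1.        ]] [-0.01163345  0.          0.          0.          0.        ] [[ 0.02560711  0.98297334 -0.18195519  0.2967101 ]
 [-0.99966808  0.02466414 -0.00744371  0.27332007]
 [-0.0028292   0.1820854   0.98327865  0.93153544]
 [ 0.          0.          0.          1.        ]]
```

View pics/side0.png

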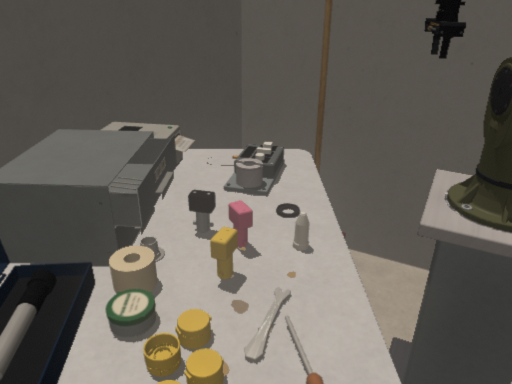

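View pics/top0.png

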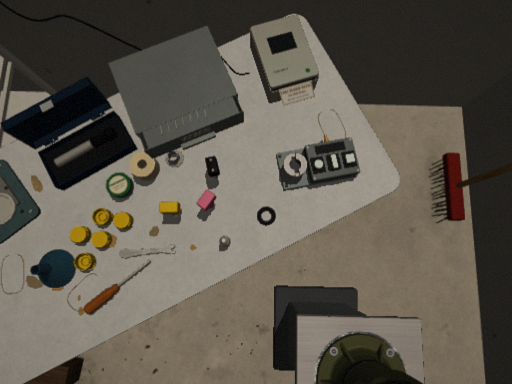

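Run:
```python
import cv2
t=cv2.imread("pics/top0.png");s=cv2.imread("pics/side0.png")
def cr(im,x,y,w,h,k,n): cv2.imwrite(n,cv2.resize(im[y:y+h,x:x+w],None,fx=k,fy=k,interpolation=cv2.INTER_CUBIC))
cr(t,270,125,100,70,8,"pics/t1.png")
cr(t,150,140,100,70,8,"pics/t2.png")
cr(s,175,135,130,115,6,"pics/s1.png")
```

```text
(no output)
```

View pics/t1.png

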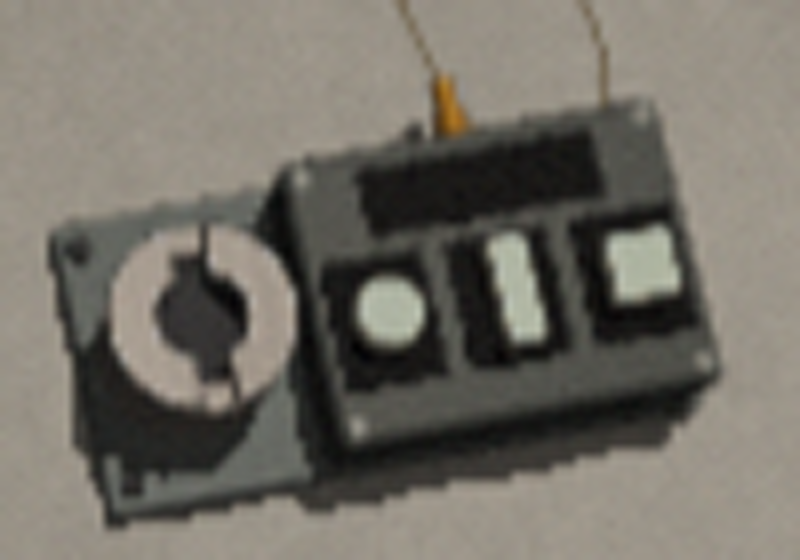

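View pics/t2.png

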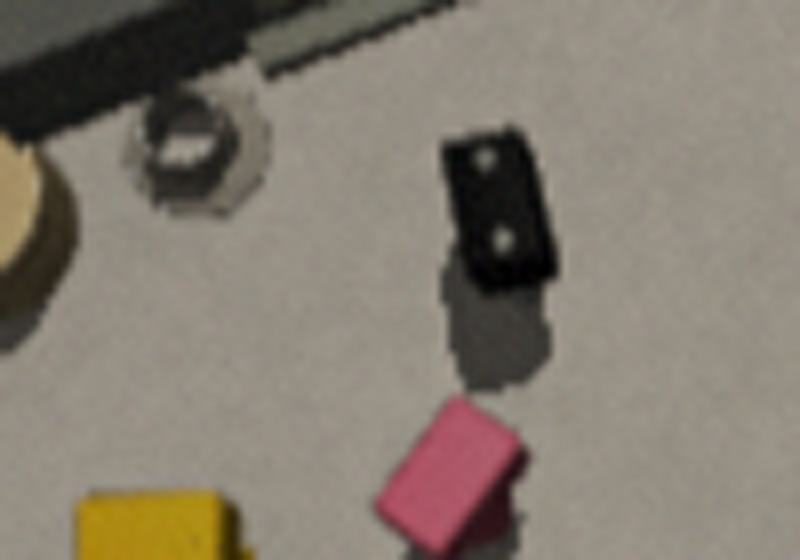

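View pics/s1.png

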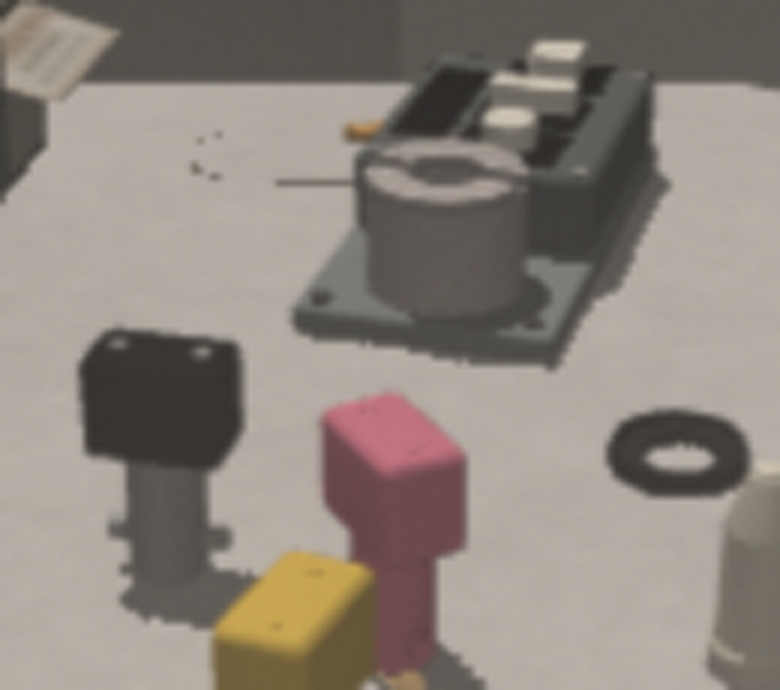

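```bash
cat > h.py <<'E'
import cv2,numpy as np,pickle
D=pickle.load(open("c0.pkl","rb"))
def ray(n,u,v):
    c=D[n]; p=cv2.undistortPoints(np.array([[[u,v]]],float),c["intrinsics"],c["distortion"])[0,0]
    T=c["world_from_camera"]; return T[:3,3],T[:3,:3]@np.array([p[0],-p[1],-1])
def atz(n,u,v,z):
    o,d=ray(n,u,v); return o+d*(z-o[2])/d[2]
def proj(n,X):
    c=D[n];T=np.linalg.inv(c["world_from_camera"]);p=(T[:3,:3]@np.array(X)+T[:3,3])*[1,-1,-1]
    return cv2.projectPoints(p.reshape(1,1,3),np.zeros(3),np.zeros(3),c["intrinsics"],c["distortion"])[0].ravel()
def o(x0,y0,k,px,py): return x0+(px+.5)/k-.5,y0+(py+.5)/k-.5
E
python3 - <<'E'
from h import *
T=lambda x,y,z:atz("top",*o(270,125,8,x,y),z)
P=lambda x,y,z:atz("top",*o(150,140,8,x,y),z)
S=lambda x,y,z:atz("side",*o(175,135,6,x,y),z)
for n,a,b,z in[("sock",(203,318),(445,171),.06),("round",(390,310),(509,119),.06),("bar",(519,290),(535,90),.06),("sq",(643,264),(557,52),.06)]:
    print(n,T(*a,z),S(*b,z))
for n,a,b in[("d1",(486,158),(118,343)),("d2",(503,240),(203,352))]: print(n,P(*a,.08),S(*b,.08))
print([P(x,y,.08) for x,y in[(443,142),(522,128),(556,270),(487,290)]])
print("base corners",[T(x,y,.012) for x,y in[(52,235),(107,515)]],"house",[T(x,y,.046) for x,y in[(292,170),(645,103),(715,365),(350,440)]])
E
```

```text
sock [0.53033034 0.17224653 0.06      ] [0.52968146 0.17742342 0.06      ]
round [0.53451269 0.11190919 0.06      ] [0.5324208  0.11757541 0.06      ]
bar [0.54224326 0.07014581 0.06      ] [0.53757921 0.08335806 0.06      ]
sq [0.55197347 0.02981468 0.06      ] [0.54935217 0.03783316 0.06      ]
d1 [0.53270341 0.38857953 0.08      ] [0.53166376 0.39005855 0.08      ]
d2 [0.50617978 0.38195362 0.08      ] [0.50518156 0.38284289 0.08      ]
[array([0.53760582, 0.40245221, 0.08      ]), array([0.54281048, 0.37763836, 0.08      ]), array([0.49691477, 0.36486321, 0.08      ]), array([0.48994716, 0.38621766, 0.08      ])]
base corners [array([0.57122217, 0.21844043, 0.012     ]), array([0.47411416, 0.19868495, 0.012     ])] house [array([0.58539527, 0.1413212 , 0.046     ]), array([0.61162588, 0.02378899, 0.046     ]), array([0.52245738, 0.00323297, 0.046     ]), array([0.49435905, 0.1227123 , 0.046     ])]
```

```bash
cat >> h.py <<'E'
from scipy.spatial.transform import Rotation as R
def state():
    from cell import telemetry
    s=telemetry.get_obs(); return s,np.array(s["tool_pos"]),R.from_euler("xyz",s["tool_rot"],degrees=True)
def goal(yaw):  # tool x down, tool z (jaw) along world dir yaw+90 (plug y); 
    y=np.radians(yaw); z=np.array([-np.sin(y),np.cos(y),0]); x=np.array([0,0,-1.]); return R.from_matrix(np.c_[x,np.cross(z,x),z])
def rel(pos,Rg):
    s,p,Rc=state(); return Rc.inv().apply(np.array(pos)-p),(Rc.inv()*Rg).as_rotvec()
E
python3 - <<'E'
from h import *
s,p,Rc=state(); print(Rc.as_matrix().round(3))
for u,v in[(150,150),(242,122),(158,152)]:print(atz("top",u,v,0),atz("top",u,v,.1))
for yaw in(12.3,192.3): print(rel([.534,.112,.12],goal(yaw)))
E
```

```text
[[-0.001  0.935  0.356]
 [ 0.002  0.356 -0.935]
 [-1.    -0.    -0.002]]
[0.57759379 0.56882749 0.        ] [0.54744103 0.53710487 0.1       ]
[0.66603397 0.31511805 0.        ] [0.62638718 0.31063105 0.1       ]
[0.57235113 0.5460497  0.        ] [0.54276116 0.51677227 0.1       ]
(array([ 0.11049455,  0.53898524, -0.56397178]), array([-2.99242721e+00, -3.38084555e-04, -2.53811629e-03]))
(array([ 0.11049455,  0.53898524, -0.56397178]), array([ 0.14916437, -0.00169321,  0.00022554]))
```

Call:
drive_tool(
  offset=[
    [0,0.03,-0.03],
    [0,0.06,-0.06],
    [0.005,0.09,-0.09],
    [0.01,0.12,-0.12],
    [0.015,0.15,-0.15],
    [0.02,0.18,-0.18],
    [0.025,0.21,-0.21],
    [0.03,0.24,-0.24],
    [0.03,0.27,-0.27],
    [0.03,0.29,-0.29],
  ],
  angular=[
    [-0.15,0,0],
    [-0.3,0,0],
    [-0.45,0,0],
    [-0.6,0,0],
    [-0.75,0,0],
    [-0.9,0,0],
    [-1.05,0,0],
    [-1.2,0,0],
    [-1.35,0,0],
    [-1.5,0,0],
  ],
  fingers=1,
  squeeze=20,
)

```text
time_s: 1.35
tool_pos: [0.3993, -0.2306, 0.1997]
tool_rot: [104.0, 89.9, 121.2]
force: [0.1, -0.3, -0.8]
grip_width: 0.0014
```

Run:
```python
from h import *
s,p,Rc=state(); print(s["qpos"].round(1),p.round(4),s["force"],s["grip_width"]);print(rel([.534,.1135,.12],goal(12.3)))
```

```text
[ 53.7  -2.8 -25.9 110.3  -1.3  72.3  45.4] [ 0.3993 -0.2306  0.1997] [ 0.05279377 -0.25132231 -0.808901  ] 0.0014051016293082298
(array([0.08022242, 0.28870015, 0.23038345]), array([-1.48540465e+00,  1.17745757e-03, -2.16039084e-03]))
```

Call:
drive_tool(
  offset=[
    [0,0.03,0.024],
    [0,0.06,0.048],
    [0,0.09,0.072],
    [0,0.12,0.096],
    [0,0.15,0.12],
    [0,0.18,0.144],
    [0,0.21,0.168],
    [0.01,0.24,0.192],
    [0.02,0.27,0.216],
    [0.05,0.289,0.23],
  ],
  angular=[
    [-0.15,0,0],
    [-0.3,0,0],
    [-0.45,0,0],
    [-0.6,0,0],
    [-0.75,0,0],
    [-0.9,0,0],
    [-1.05,0,0],
    [-1.2,0,0],
    [-1.35,0,0],
    [-1.486,0,-0.002],
  ],
)

```text
time_s: 2.6
tool_pos: [0.535, 0.1159, 0.1508]
tool_rot: [-71.5, 89.8, 31.1]
force: [-0.4, -1.0, -0.2]
grip_width: 0.0006
```

```bash
cat > snap.py <<'E'
import sys
from h import *
from cell import vision
def snap(tag,crops):
    for n,x,y,w,h,k in crops:
        im=vision.read_camera(n)["pixels"][:,:,::-1]
        cv2.imwrite(f"pics/{tag}_{n}.png",cv2.resize(im[y:y+h,x:x+w],None,fx=k,fy=k,interpolation=cv2.INTER_CUBIC))
E
python3 - <<'E'
from h import *
from snap import snap
snap("a",[("top",240,80,133,100,6),("side",175,85,130,100,6)])
s,p,Rc=state(); print(s["time_s"],s["qpos"].round(1),p.round(4),s["force"],s["grip_width"]);print(rel([.534,.1135,.09],goal(12.3)))
E
```

```text
2.7 [ 27.7  14.3 -48.1 102.8  11.1  68.1  78.8] [0.5313 0.1164 0.1472] [-0.31806466  0.67258776 -0.44490236] 0.0010365749945942782
(array([ 0.05716278, -0.00228947, -0.00365471]), array([ 0.006349  ,  0.0041585 , -0.00467353]))
```

View pics/a_top.png

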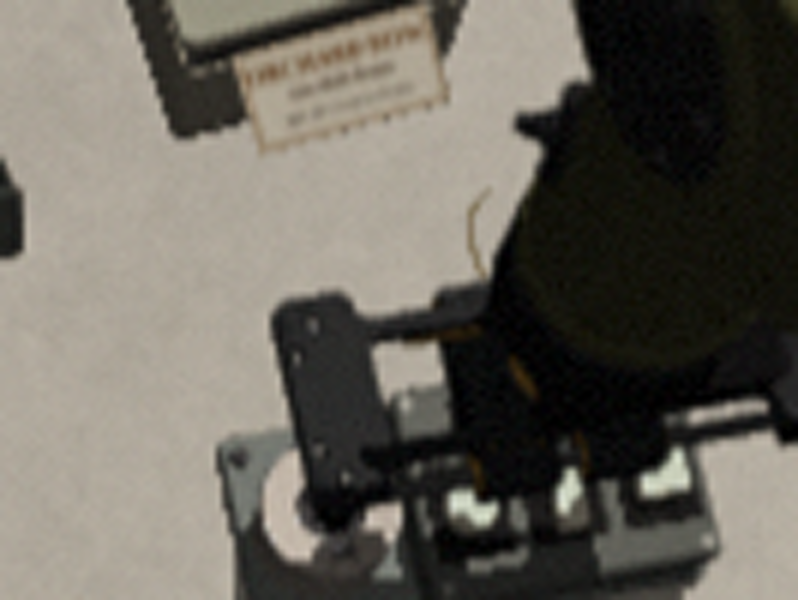

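View pics/a_side.png

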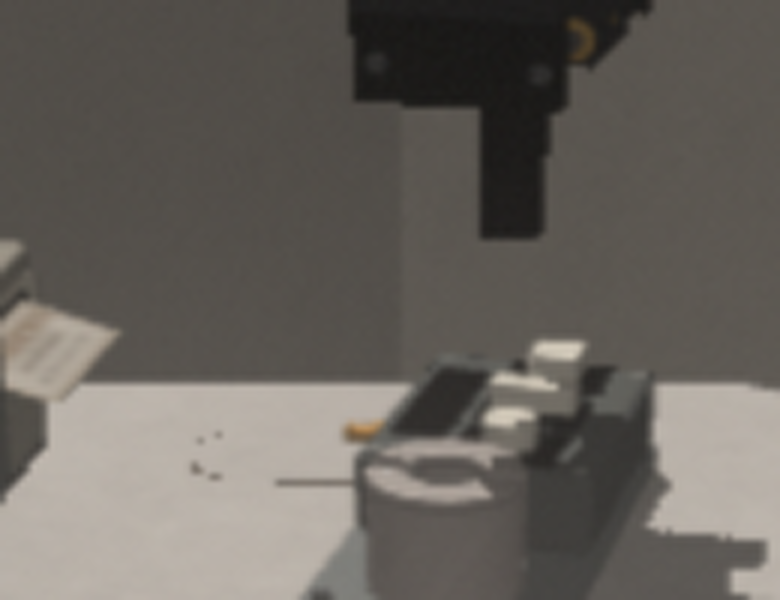

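Call:
drive_tool(
  offset=[
    [0.02,-0.001,-0.0037],
    [0.05,-0.001,-0.0037],
    [0.07,-0.001,-0.0037],
    [0.079,-0.001,-0.0037],
    [0.082,-0.001,-0.0037],
    [0.0845,-0.001,-0.0037],
    [0.0845,-0.001,-0.0037],
  ],
  angular=[
    [0.006,0.004,-0.004],
    [0.006,0.004,-0.004],
    [0.006,0.004,-0.004],
    [0.006,0.004,-0.004],
    [0.006,0.004,-0.004],
    [0.006,0.004,-0.004],
    [0.006,0.004,-0.004],
  ],
)

```text
time_s: 3.58
tool_pos: [0.5329, 0.1129, 0.0635]
tool_rot: [164.7, 89.9, -93.0]
force: [-0.9, -2.4, 3.6]
grip_width: 0.0005
```

Run:
```python
from h import *
from snap import snap
snap("b",[("side",175,115,130,100,6)])
s,p,Rc=state(); print(s["time_s"],p.round(4),s["force"]);print(rel([.5336,.1125,.062],goal(12.3)))
```

```text
3.625 [0.5329 0.1129 0.0635] [-2.85030389 -1.84667716  5.27775761]
(array([ 0.00145548, -0.00057102, -0.00055032]), array([ 1.40300775e-05, -8.06019858e-04, -1.80067576e-04]))
```

View pics/b_side.png

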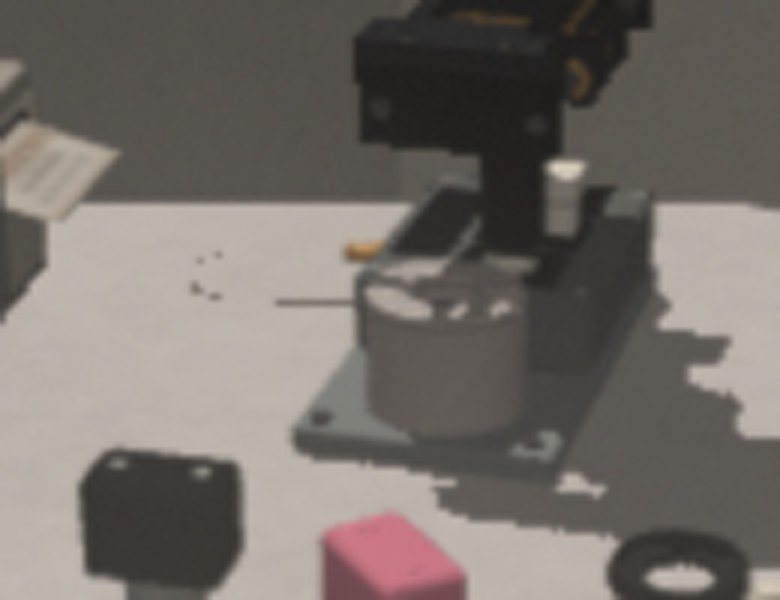

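Call:
drive_tool(
  offset=[
    [0.0015,0,0],
    [0.0025,0,0],
    [0.003,0,0],
  ],
  angular=[
    [0,0,0],
    [0,0,0],
    [0,0,0],
  ],
)

```text
time_s: 4.0
tool_pos: [0.5331, 0.113, 0.0631]
tool_rot: [167.3, 89.8, -90.4]
force: [-9.6, -3.7, 22.1]
grip_width: 0.0001
```

Call:
drive_tool(
  offset=[
    [-0.03,0,0],
    [-0.04,0,0],
    [-0.04,0,-0.042],
    [-0.03,0,-0.0845],
    [-0.022,0,-0.0845],
    [-0.012,0,-0.0845],
    [-0.006,0,-0.0845],
    [-0.003,0,-0.0845],
    [0.0005,0,-0.0845],
    [0.002,0,-0.0845],
  ],
  angular=[
    [0,0,0],
    [0,0,0],
    [0,0,0],
    [0,0,0],
    [0,0,0],
    [0,0,0],
    [0,0,0],
    [0,0,0],
    [0,0,0],
    [0,0,0],
  ],
)

```text
time_s: 5.25
tool_pos: [0.5509, 0.0318, 0.0631]
tool_rot: [151.6, 89.8, -106.0]
force: [-8.4, 1.4, 21.6]
grip_width: 0.0004
```

Run:
```python
from h import *
from snap import snap
snap("c",[("side",175,115,130,100,6)])
s,p,Rc=state(); print(s["time_s"],p.round(4),s["force"]);print(rel([.5515,.0305,.061],goal(12.3)))
```

```text
5.3 [0.5508 0.0318 0.0633] [-7.20793526  0.90207187 14.21137411]
(array([ 0.00226059, -0.0003533 , -0.00144811]), array([ 0.00107091, -0.00259091, -0.00140013]))
```

View pics/c_side.png

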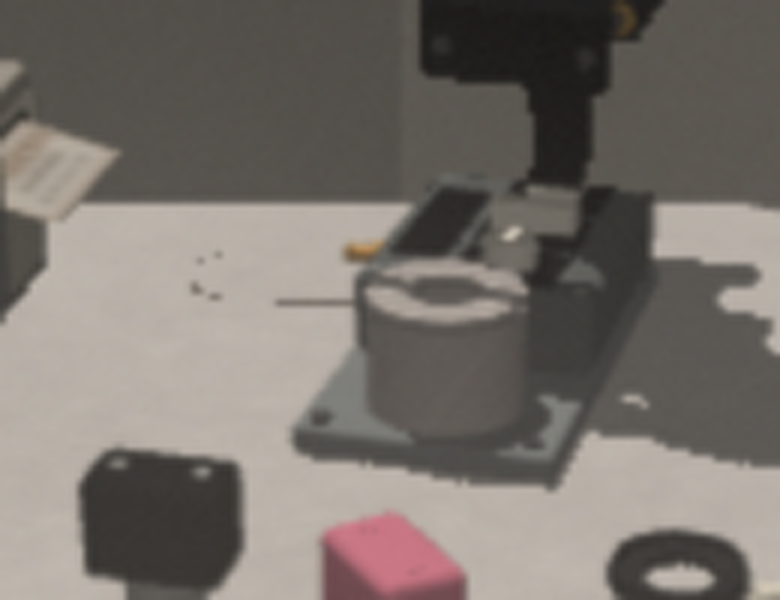

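Call:
drive_tool(
  offset=[
    [-0.03,0,0],
    [-0.04,0,0],
    [-0.035,0,0.0406],
    [-0.022,0,0.0406],
    [-0.012,0,0.0406],
    [-0.006,0,0.0406],
    [-0.003,0,0.0406],
    [0.0005,0,0.0406],
    [0.002,0,0.0406],
  ],
  angular=[
    [0,0,0],
    [0,0,0],
    [0,0,0],
    [0,0,0],
    [0,0,0],
    [0,0,0],
    [0,0,0],
    [0,0,0],
    [0,0,0],
  ],
)

```text
time_s: 6.42
tool_pos: [0.5423, 0.0705, 0.0631]
tool_rot: [151.2, 89.7, -106.5]
force: [-9.0, -3.6, 23.4]
grip_width: 0.0005
```

Run:
```python
from h import *
from snap import snap
snap("d",[("side",175,115,130,100,6)])
s,p,Rc=state(); print(s["time_s"],p.round(4),s["force"]);print(rel([.519,.386,.17],goal(15)))
```

```text
6.475 [0.5422 0.0705 0.0632] [-8.69857892 -2.71398192 16.30470416]
(array([-0.10849218, -0.04430595,  0.31264922]), array([-0.0469342 , -0.00497494, -0.00292239]))
```

View pics/d_side.png

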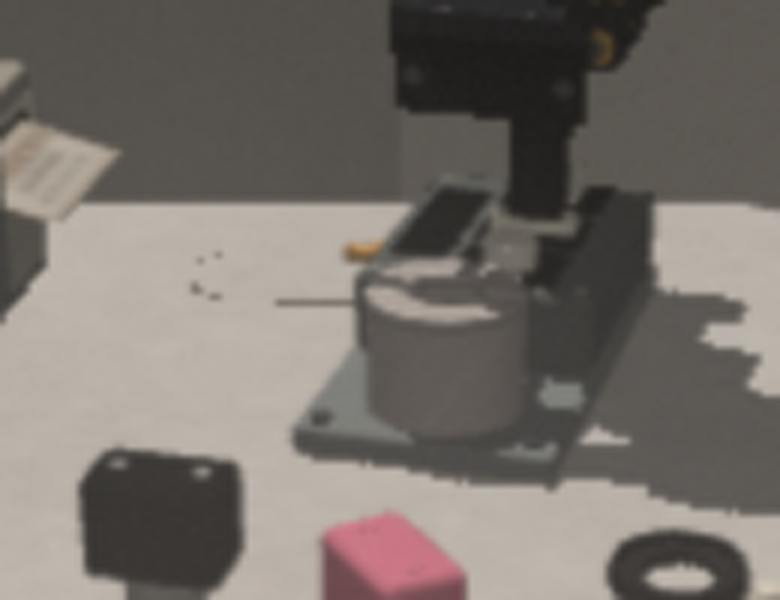

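Call:
drive_tool(
  offset=[
    [-0.05,0,0],
    [-0.1,0,0.01],
  ],
  angular=[
    [0,0,0],
    [0,0,0],
  ],
)

```text
time_s: 6.72
tool_pos: [0.5406, 0.08, 0.1643]
tool_rot: [153.1, 89.7, -104.7]
force: [1.2, -0.3, -0.1]
grip_width: 0.0001
```

Call:
drive_tool(
  offset=[
    [0,-0.006,0.045],
    [0,-0.012,0.09],
    [0,-0.018,0.135],
    [0,-0.024,0.18],
    [0,-0.03,0.22],
    [0,-0.036,0.26],
    [0,-0.042,0.29],
    [0,-0.044,0.3],
    [0,-0.044,0.302],
  ],
  angular=[
    [0,0,0],
    [0,0,0],
    [-0.02,0,0],
    [-0.03,0,0],
    [-0.047,-0.005,0],
    [-0.047,-0.005,0],
    [-0.047,-0.005,0],
    [-0.047,-0.005,0],
    [-0.047,-0.005,0],
  ],
  fingers=-1,
)

```text
time_s: 7.85
tool_pos: [0.5198, 0.3844, 0.1625]
tool_rot: [87.7, 89.8, -167.3]
force: [-0.1, 0.3, 0.7]
grip_width: 0.082
```

Run:
```python
from h import *
from snap import snap
snap("e",[("top",150,90,133,100,6),("side",145,105,130,125,6)])
s,p,Rc=state(); print(s["time_s"],s["qpos"].round(1),p.round(4),s["force"],s["grip_width"]);print(rel([.519,.386,.0525],goal(15)))
```

```text
7.95 [ -1.2  28.5 -50.4  87.2  22.3  75.   50.7] [0.5203 0.3833 0.1626] [-0.45656831 -0.22289371  0.05665512] 0.08473043498836087
(array([0.11009914, 0.00026652, 0.00305371]), array([-0.00311605, -0.00064706, -0.00259542]))
```

View pics/e_top.png

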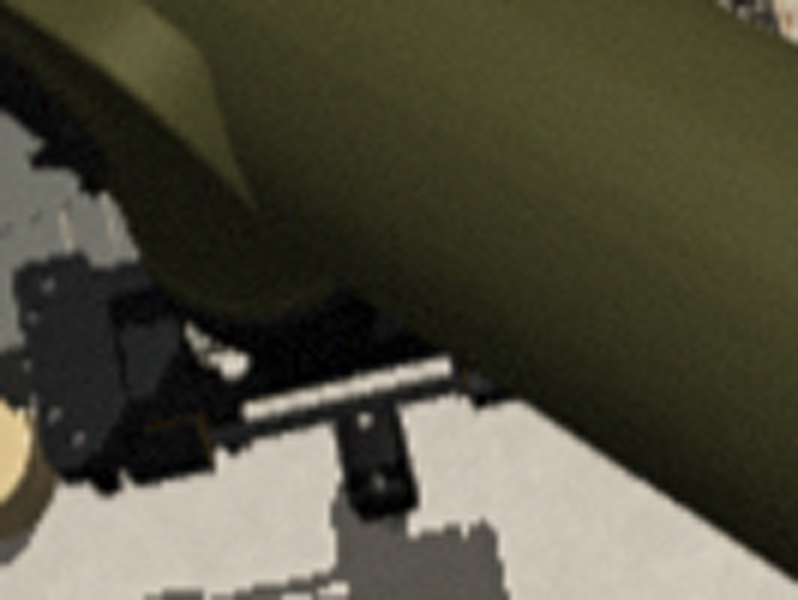

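View pics/e_side.png

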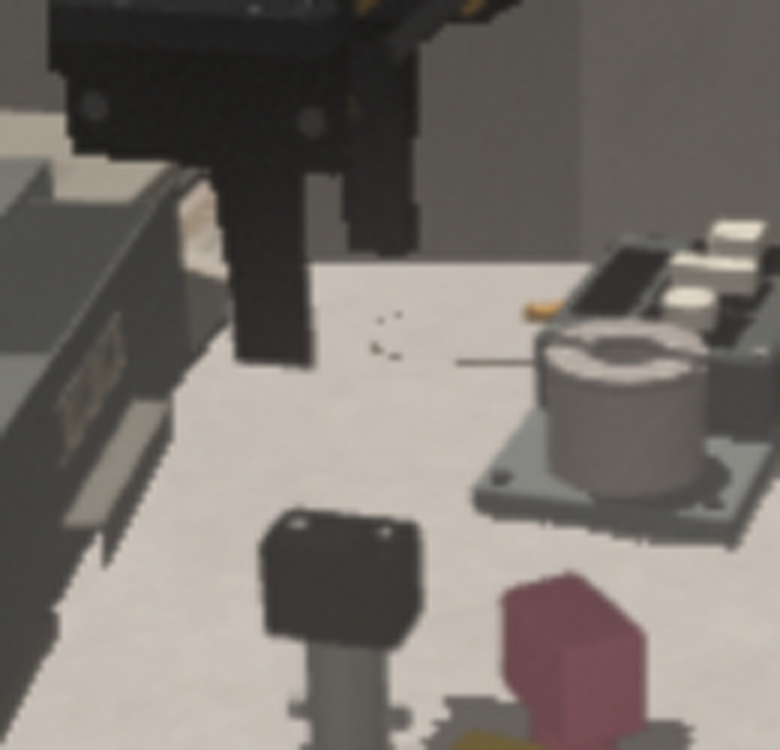

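Call:
drive_tool(
  offset=[
    [0.02,0,0.003],
    [0.05,0,0.003],
    [0.075,0,0.003],
    [0.095,0,0.003],
    [0.107,0,0.003],
    [0.11,0,0.003],
    [0.11,0,0.003],
  ],
  angular=[
    [0,0,0],
    [0,0,0],
    [0,0,0],
    [0,0,0],
    [0,0,0],
    [0,0,0],
    [0,0,0],
  ],
)

```text
time_s: 8.82
tool_pos: [0.5196, 0.3863, 0.053]
tool_rot: [98.8, 89.9, -156.4]
force: [-0.4, 0.3, 0.1]
grip_width: 0.0865
```

Run:
```python
from h import *
from snap import snap
snap("f",[("top",150,90,133,100,6),("side",145,105,130,125,6)])
s,p,Rc=state(); print(s["time_s"],s["qpos"].round(1),p.round(4),s["force"],s["grip_width"]);print(rel([.519,.386,.0525],goal(15)))
```

```text
8.925 [ -3.6  34.3 -47.2  92.9  27.1  65.   47.2] [0.5198 0.3865 0.0536] [ 1.25205413 -0.21054876 -0.37145424] 0.08706155051592153
(array([ 0.00105977,  0.00086857, -0.0003108 ]), array([-0.00310126, -0.0001259 , -0.00104835]))
```

View pics/f_top.png

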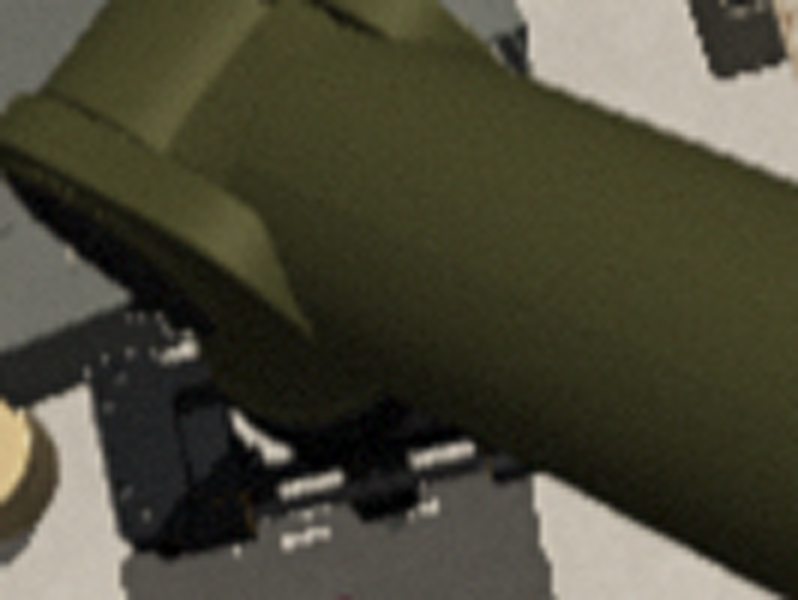

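View pics/f_side.png

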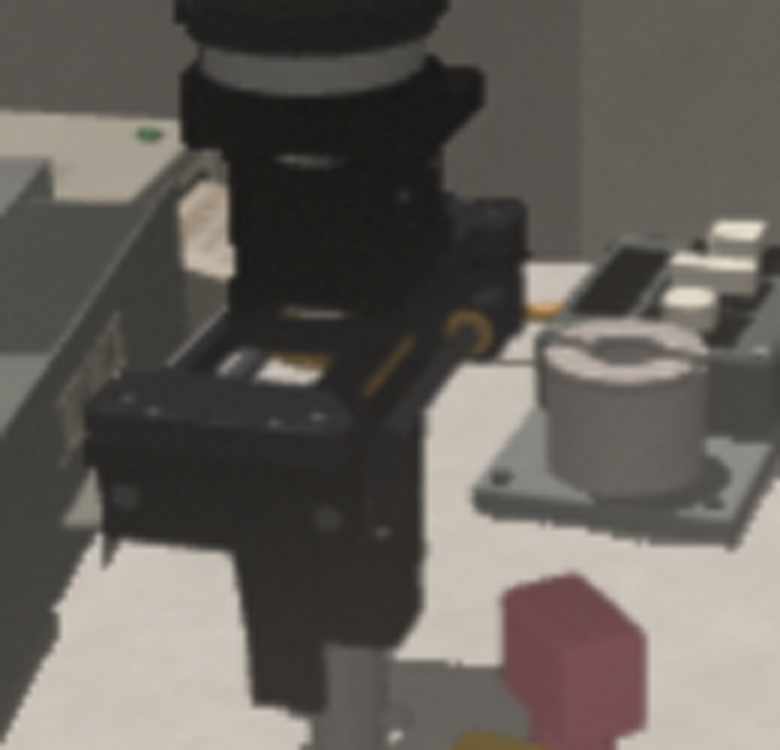

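Call:
drive_tool(
  offset=[
    [0,0,0],
    [0,0,0],
    [0,0,0],
    [0,0,0],
    [0,0,0],
    [0,0,0],
  ],
  angular=[
    [0,0,0],
    [0,0,0],
    [0,0,0],
    [0,0,0],
    [0,0,0],
    [0,0,0],
  ],
  fingers=1,
  squeeze=50,
)

```text
time_s: 9.68
tool_pos: [0.5197, 0.3865, 0.0535]
tool_rot: [94.5, 89.9, -160.6]
force: [0.7, 0.1, 0.1]
grip_width: 0.035
```

Call:
drive_tool(
  offset=[
    [0,0,0],
    [0,0,0],
    [0,0,0],
    [0,0,0],
  ],
  angular=[
    [0,0,0],
    [0,0,0],
    [0,0,0],
    [0,0,0],
  ],
)

```text
time_s: 10.18
tool_pos: [0.5197, 0.3865, 0.0535]
tool_rot: [94.3, 89.9, -160.8]
force: [-0.7, -0.4, -0.3]
grip_width: 0.0274
```

Call:
drive_tool(
  offset=[
    [-0.03,0,0],
    [-0.07,0,0],
    [-0.1,0,0],
    [-0.105,0.008,-0.04],
    [-0.105,0.017,-0.08],
    [-0.105,0.027,-0.12],
    [-0.105,0.035,-0.16],
    [-0.105,0.042,-0.19],
    [-0.105,0.0451,-0.2085],
    [-0.105,0.0451,-0.2085],
  ],
  angular=[
    [0,0,0],
    [0,0,0],
    [0,0,0],
    [0.01,0,0],
    [0.02,0,0],
    [0.03,0,0],
    [0.044,0,0],
    [0.044,0,0],
    [0.044,0,0],
    [0.044,0,0],
  ],
)

```text
time_s: 11.42
tool_pos: [0.5298, 0.1715, 0.1583]
tool_rot: [128.6, 89.9, -129.3]
force: [-1.5, 0.0, -1.1]
grip_width: 0.0279
```

Run:
```python
from h import *
from snap import snap
snap("g",[("top",240,110,133,100,6),("side",175,105,130,100,6)])
s,p,Rc=state(); print(s["time_s"],s["qpos"].round(1),p.round(4),s["force"],s["grip_width"]);print(rel([.530,.1735,.12],goal(12.3)))
```

```text
11.525 [ 23.3  16.1 -51.  100.4  13.3  69.8  71.1] [0.5293 0.1744 0.1586] [-1.15261753  1.0048152  -1.93185606] 0.027849973023308078
(array([ 0.03856484, -0.00054253, -0.00106726]), array([ 0.00058547,  0.0005755 , -0.00108695]))
```

View pics/g_top.png

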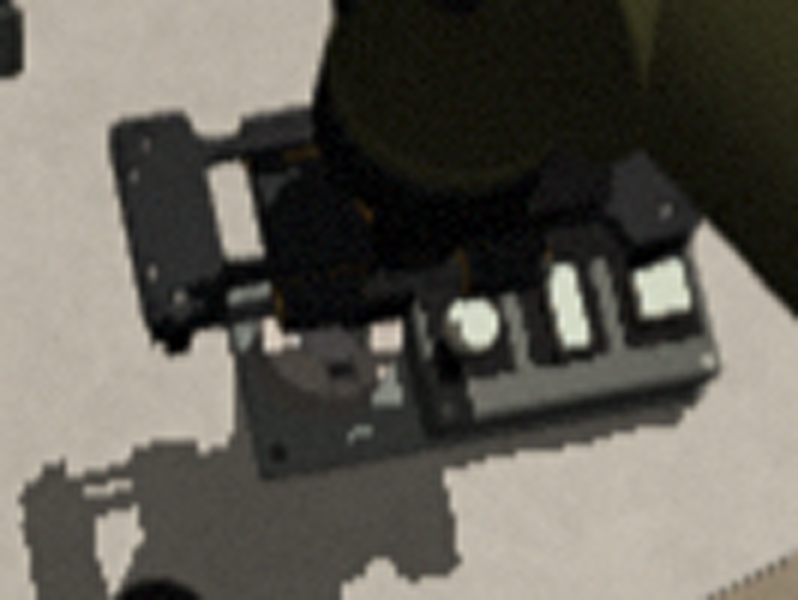

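View pics/g_side.png

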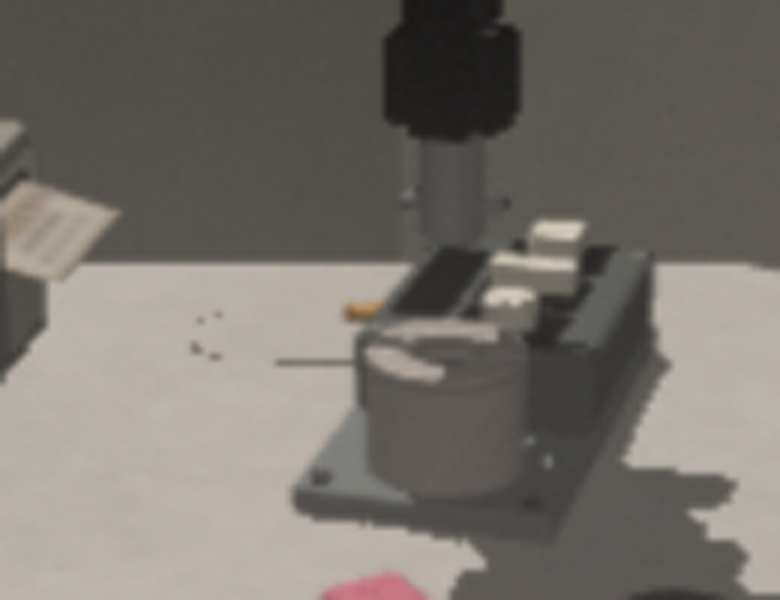

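Run:
```python
from h import *
def C(q): u,v=proj("side",q); return ((u-175+.5)*6-.5, (v-105+.5)*6-.5)
for z in(.06,.1035,.12,.16): print(z,C([.5293,.1744,z]), "dx+2mm",C([.5313,.1744,z]))
from cell import vision
im=vision.read_camera("side")["pixels"][:,:,::-1]
c=im[110:175,225:275];cv2.imwrite("pics/h.png",cv2.resize(c,None,fx=11,fy=9,interpolation=cv2.INTER_CUBIC))
```

```text
0.06 (np.float64(449.59726514607877), np.float64(348.49532483349526)) dx+2mm (np.float64(444.95673821294974), np.float64(347.53356387037144))
0.1035 (np.float64(450.0939954360344), np.float64(240.71264526350154)) dx+2mm (np.float64(445.35871664870564), np.float64(239.82497249190982))
0.12 (np.float64(450.28825403916954), np.float64(198.6789313416793)) dx+2mm (np.float64(445.5161010375289), np.float64(197.82120707044578))
0.16 (np.float64(450.773171319687), np.float64(94.03815073237155)) dx+2mm (np.float64(445.90941140764846), np.float64(93.25753733223428))
```

View pics/h.png

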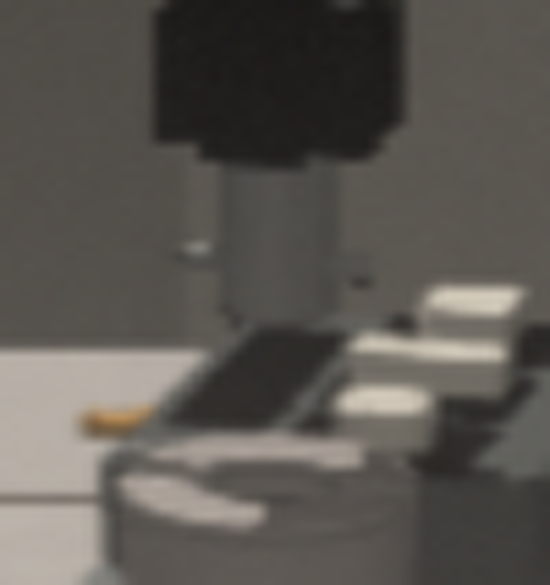

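Run:
```python
from h import *
from cell import vision
c=[vision.read_camera("side")["pixels"].astype(float).mean(2) for _ in range(3)]
im=np.mean(c,0); np.set_printoptions(linewidth=220)
print(np.arange(228,272))
for r in(131,133,137,140,142):print(r,im[r,228:272].astype(int))
print(np.arange(228,272))
i0=D["side"]["pixels"].astype(float).mean(2)
for r in(164,168,172,176,180):print(r,i0[r,228:272].astype(int))
```

```text
[228 229 230 231 232 233 234 235 236 237 238 239 240 241 242 243 244 245 246 247 248 249 250 251 252 253 254 255 256 257 258 259 260 261 262 263 264 265 266 267 268 269 270 271]
131 [78 78 78 78 78 78 78 78 78 78 78 78 78 81 86 87 83 73 74 76 78 79 78 76 75 75 72 75 85 86 86 86 86 86 85 86 85 85 85 85 85 85 84 85]
133 [79 79 78 78 79 79 78 79 77 78 77 78 78 80 86 86 84 73 74 76 79 80 79 77 76 75 71 74 85 85 86 86 86 86 86 86 86 86 86 86 85 86 85 85]
137 [ 80  80  79  79  79  80  79  79  79  79  78  78  81  97 124 122  81  73  75  78  79  80  79  77  76  75  72  74  84  85  86  86  87  86  86  86  87  86  87  86  86  86  86  86]
140 [79 79 80 80 80 80 80 79 80 79 79 79 78 80 85 87 83 74 76 79 80 80 80 78 76 75 73 75 76 76 77 86 87 87 87 87 88 90 88 88 88 88 87 87]
142 [ 80  80  81  81  81  81  80  80  80  79  79  79  79  82  88  88  84  75  76  78  80  80  80  78  77  75  72  73  84  85  85  88  88  88  89 109 156 184 187 188 187 187 186 175]
[228 229 230 231 232 233 234 235 236 237 238 239 240 241 242 243 244 245 246 247 248 249 250 251 252 253 254 255 256 257 258 259 260 261 262 263
[... 243 characters left out ...]
7 109  73  77  78  79  81  85  92  96 100 103 110 120 125 129 134 132 125 120 109 101  99  94  87  80  76  77  78  73  63  63  61  62  62  62  61  62  62]
172 [173 172 171 171 169 157 119  80  80  83  83  84  84  85  84  86  86  87  88  88  87  88  87  88  87  86  86  86  85  85  83  82  80  76  70  63  62  63  61  63  63  63  62  62]
176 [170 168 161 138 124 121 121 115  95  84  83  84  84  85  85  87  88  86  88  86  87  88  87  87  88  88  87  86  85  84  83  82  80  77  71  66  64  63  62  61  62  64  64  62]
180 [133 123 120 120 119 120 120 114  93  84  82  84  85  86  87  87  88  88  88  88  89  89  90  89  88  88  87  86  86  84  83  82  80  78  88 113 118 121 123 123 122 122 122 119]
```

Run:
```python
from h import *
from cell import vision
s,p,Rc=state(); print(p,s["time_s"])
im=vision.read_camera("side")["pixels"].astype(float).mean(2); np.set_printoptions(linewidth=220)
print("lug col 242,243 rows130-145",im[130:146,242].astype(int),im[130:146,243].astype(int)); print("stem foot rows 136-152 cols 248,249,251",im[136:152,248].astype(int),im[136:152,251].astype(int))
ax=lambda dx,z:p*[1,1,0]+[dx*np.cos(.2147),dx*np.sin(.2147),z]
print("pred lug",proj("side",ax(.0165,.1191)),"foot near edge",proj("side",ax(0,.1051)))
i0=D["side"]["pixels"].astype(float).mean(2)
for cc in(247,248,249,250): print("rim col",cc,i0[152:176,cc].astype(int))
for y in(.170,.1722,.175,.178):
  x=.5300-(y-.1722)*.51+.0018
  # near/far rim points along camera ground direction
  d=np.array([-.452,.892,0]); q=np.array([x,y,.06]); print(y,proj("side",q),proj("side",q+.031*d)[1],proj("side",q-.031*d)[1],proj("side",q+.015*d)[1],proj("side",q-.015*d)[1])
```

```text
[0.52921831 0.17491134 0.15856148] 11.725
lug col 242,243 rows130-145 [ 87  86  86  87  86  86  88 121  90  77  85  87  88  88  86  88] [ 88  86  87  87  86  86  94 121  90  78  86  87  88  86  87  88]
stem foot rows 136-152 cols 248,249,251 [78 80 79 79 80 80 79 80 79 76 62 48 44 44 44 44] [77 77 77 78 78 78 78 77 78 73 56 44 44 44 43 44]
pred lug [242.4299062 137.460957 ] foot near edge [249.52789234 144.10260328]
rim col 247 [ 45  46  45  45  46  65 121 149 149  95  79  85  85  99 151 152 125  89  82  87  88  87  88  87]
rim col 248 [ 45  45  46  46  46  67 124 149 146  94  78  84  85  97 150 154 129  90  82  86  87  88  88  87]
rim col 249 [ 45  45  45  45  54  79 133 150 146  95  78  83  86  98 150 155 134  91  81  87  88  87  88  87]
rim col 250 [ 44  45  48  53  73  96 133 149 147  95  78  84  85  99 150 155 132  89  80  87  87  88  88  87]
0.17 [249.01454434 161.72963195] 167.0419178493565 156.71618298749826 164.26115741684555 159.2680290636612
0.1722 [248.99889964 162.14156966] 167.4788010294491 157.10524601444314 164.6848919592358 159.66865427430653
0.175 [248.97888364 162.6686157 ] 168.03784990144962 157.60295241480267 165.22707136463623 160.1811898139146
0.178 [248.9573069  163.23676916] 168.640611476544 158.1393860668037 165.811589008407 160.73365460956174
```

Call:
drive_tool(
  offset=[
    [0,-0.0024,-0.0023],
    [0.015,-0.0024,-0.0023],
    [0.03,-0.0024,-0.0023],
    [0.038,-0.0024,-0.0023],
    [0.0385,-0.0024,-0.0023],
    [0.0385,-0.0024,-0.0023],
  ],
  angular=[
    [0,0,0],
    [0,0,0],
    [0,0,0],
    [0,0,0],
    [0,0,0],
    [0,0,0],
  ],
)

```text
time_s: 12.52
tool_pos: [0.5323, 0.1731, 0.1202]
tool_rot: [59.3, 89.9, 161.7]
force: [0.9, 0.5, -0.7]
grip_width: 0.0276
```

Run:
```python
from h import *
from cell import vision
from snap import snap
im=vision.read_camera("side")["pixels"]
cv2.imwrite("pics/i.png",cv2.resize(im[120:185,215:285,::-1],None,fx=10,fy=9,interpolation=cv2.INTER_CUBIC))
s,p,Rc=state(); print(s["time_s"],p.round(4),s["force"],s["grip_width"]);print(rel([.532,.1732,.107],goal(12.3)))
im=im.mean(2)
for r in (146,148,150,152):print(r,im[r,236:264].astype(int))
```

```text
12.575 [0.5324 0.1731 0.1204] [ 0.30383779  0.4807129  -1.50837588] 0.02744861112081889
(array([0.01344814, 0.00038958, 0.00016085]), array([ 0.00187708,  0.00045791, -0.00036623]))
146 [ 80  80  80  79  80  83  88  84  74  76  78  80  81  79  77  76  76  74
  70  74  89  99 109 101  77  60  72 109]
148 [102 101 101 101 101 102 105  94  75  76  79  80  82  81  79  77  77  74
  67  60 103 164 185 187 188 182 182 187]
150 [175 172 173 172 172 170 153 107  77  76  79  81  82  82  79  79  77  73
  75  85  95 106 107 107 110 109 112 115]
152 [175 175 174 171 156 150 126  86  75  77  80  81  82  81  79  77  76  74
  69  62  75 110 124 124 125 123 118 112]
```

View pics/i.png

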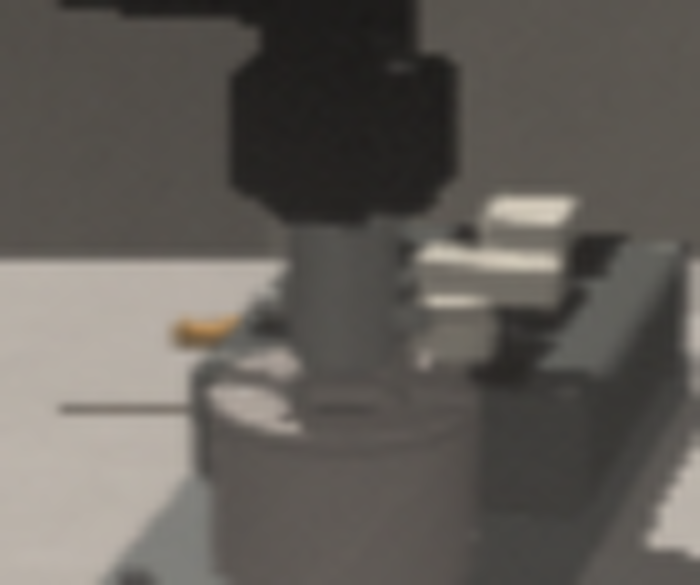

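Call:
drive_tool(
  offset=[
    [0.005,0,0],
    [0.009,0,0],
    [0.0135,0,0],
    [0.0135,0,0],
  ],
  angular=[
    [0,0,0],
    [0,0,0],
    [0,0,0],
    [0,0,0],
  ],
)

```text
time_s: 13.08
tool_pos: [0.532, 0.173, 0.1064]
tool_rot: [69.6, 89.9, 172.0]
force: [-0.3, -0.6, -2.2]
grip_width: 0.0275
```

Call:
drive_tool(
  offset=[
    [0.0025,0,0],
    [0.0045,0,0],
    [0.006,0,0],
    [0.006,0,0],
  ],
  angular=[
    [0,0,0],
    [0,0,0],
    [0,0,0],
    [0,0,0],
  ],
)

```text
time_s: 13.58
tool_pos: [0.5319, 0.173, 0.1003]
tool_rot: [73.1, 89.9, 175.5]
force: [-0.6, -0.0, -1.5]
grip_width: 0.0278
```

Call:
drive_tool(
  offset=[
    [0.003,0,0],
    [0.006,0,0],
    [0.009,0,0],
    [0.012,0,0],
    [0.013,0,0],
    [0.013,0,0],
  ],
  angular=[
    [0,0,0],
    [0,0,0],
    [0,0,0],
    [0,0,0],
    [0,0,0],
    [0,0,0],
  ],
)

```text
time_s: 14.32
tool_pos: [0.5324, 0.1732, 0.0882]
tool_rot: [73.2, 90.0, 175.6]
force: [-1.9, -1.6, 8.1]
grip_width: 0.0276
```

Run:
```python
from h import *
from snap import snap
snap("j",[("side",195,115,110,80,7)])
s,p,Rc=state(); print(s["time_s"],s["qpos"].round(1),p.round(4),s["force"],s["wrist_torque"],s["grip_width"]);print(rel([.532,.1732,.0865],goal(12.3)))
```

```text
14.375 [ 21.   21.  -49.  104.2  17.7  62.9  68.1] [0.5325 0.1732 0.0883] [-1.18091759 -0.62215687  8.17927423] [-0.09701593  0.40155328  0.00258044] 0.027598777448349505
(array([1.79860529e-03, 4.46593658e-04, 9.86368179e-05]), array([ 0.0019103 ,  0.00015517, -0.00050206]))
```

View pics/j_side.png

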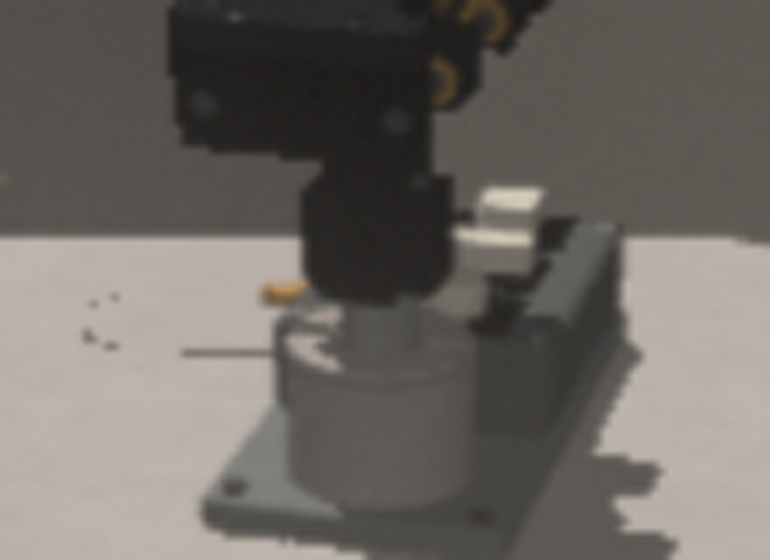

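Call:
drive_tool(
  offset=[
    [0.0015,0,0],
    [0.002,0,0],
    [0.002,0,0],
    [0.002,0,0],
    [0.002,0,0],
    [0.002,0,0],
    [0.002,0,0],
  ],
  angular=[
    [0,0,0],
    [0.05,0,0],
    [0.12,0,0],
    [0.22,0,0],
    [0.34,0,0],
    [0.46,0,0],
    [0.5,0,0],
  ],
  squeeze=58,
)

```text
time_s: 15.25
tool_pos: [0.5331, 0.1732, 0.0875]
tool_rot: [-111.0, 89.9, -37.3]
force: [-1.9, -1.4, 8.0]
grip_width: 0.0276
```

Run:
```python
from h import *
s,p,Rc=state(); print(s["time_s"],s["qpos"].round(1),p.round(4),s["force"],s["wrist_torque"],s["grip_width"]);print(rel([.5322,.1732,.0862],goal(12.3)))
```

```text
15.25 [ 16.9  19.6 -43.8 104.3  15.3  62.1  41.2] [0.5331 0.1732 0.0875] [-1.92293445 -1.37817334  7.96240399] [-0.28161832  0.37018359  0.08280489] 0.027556445902404338
(array([ 0.00125205,  0.00085305, -0.00022383]), array([-0.49982466, -0.00066413,  0.00093742]))
```

Call:
drive_tool(
  offset=[
    [0.0005,0,0],
    [0.0005,0,0],
    [0.0005,0,0],
    [0.0005,0,0],
    [0.0005,0,0],
    [0.0005,0,0],
    [0.0005,0,0],
    [0.0005,0,0],
  ],
  angular=[
    [0.12,0,0],
    [0.24,0,0],
    [0.36,0,0],
    [0.48,0,0],
    [0.6,0,0],
    [0.72,0,0],
    [0.82,0,0],
    [0.85,0,0],
  ],
)

```text
time_s: 16.25
tool_pos: [0.5331, 0.1726, 0.0878]
tool_rot: [-94.3, 89.8, -69.4]
force: [-2.2, -2.6, 9.0]
grip_width: 0.0275
```

Run:
```python
from h import *
from snap import snap
snap("k",[("side",195,115,110,80,7),("top",240,110,133,100,6)])
s,p,Rc=state(); print(s["time_s"],s["qpos"].round(1),p.round(4),s["force"],s["wrist_torque"],s["grip_width"]);print(rel([.5322,.1732,.0862],goal(12.3)))
```

```text
16.35 [ 10.3  17.7 -35.8 104.5  11.8  61.5  -4.9] [0.5331 0.1725 0.0878] [-2.06556481 -2.61106597  8.93459523] [-0.52807859  0.60306341  0.18767446] 0.02760413018996685
(array([ 0.00162542,  0.0009649 , -0.00051751]), array([-1.34997921, -0.00194494,  0.00206386]))
```

View pics/k_side.png

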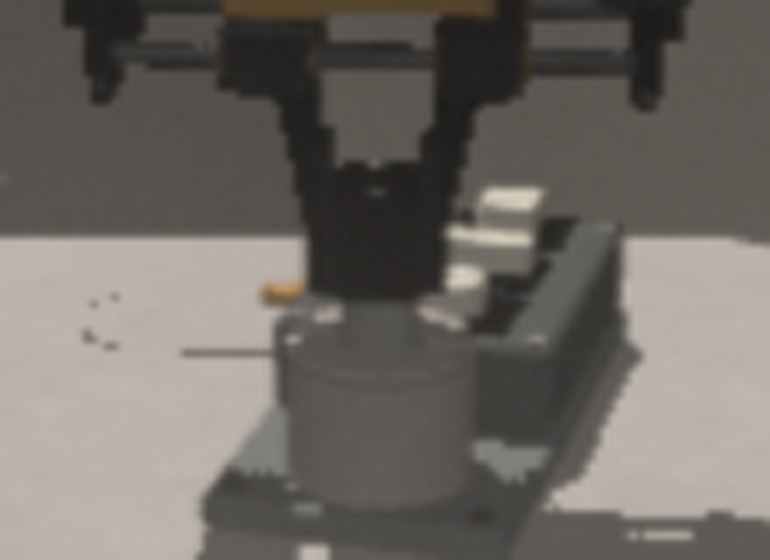

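View pics/k_top.png

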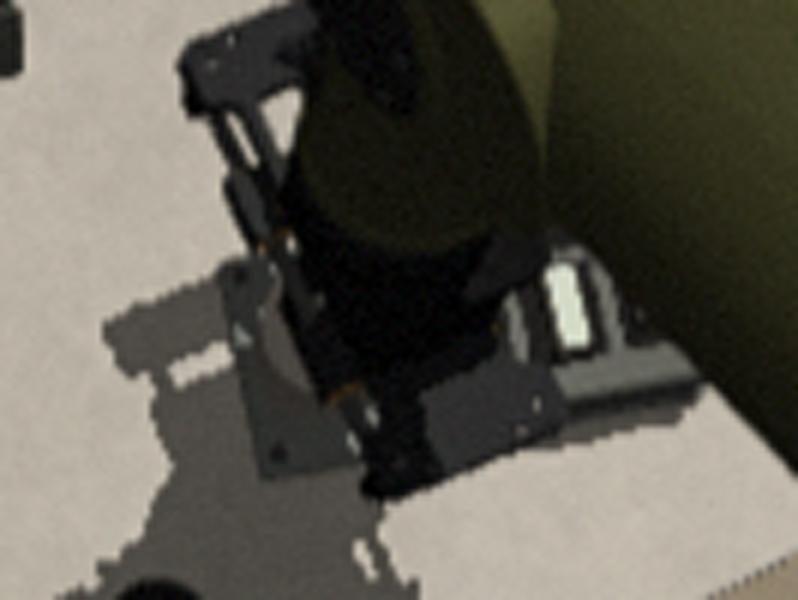

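Call:
drive_tool(
  offset=[
    [0.0005,0,0],
    [0.0005,0,0],
    [0.0005,0,0],
    [0.0005,0,0],
    [0.0005,0,0],
  ],
  angular=[
    [0.03,0,0],
    [0.06,0,0],
    [0.09,0,0],
    [0.1,0,0],
    [0.1,0,0],
  ],
)

```text
time_s: 16.98
tool_pos: [0.5331, 0.1724, 0.0882]
tool_rot: [-92.4, 89.8, -73.2]
force: [-3.1, -1.2, 7.9]
grip_width: 0.0277
```

Run:
```python
from h import *
s,p,Rc=state(); print(s["time_s"],s["qpos"].round(1),p.round(4),s["force"],s["wrist_torque"],s["grip_width"]);print(rel([.5322,.1732,.0862],goal(12.3)))
```

```text
16.975 [  9.6  17.5 -34.9 104.5  11.5  61.5 -10.4] [0.5331 0.1724 0.0882] [-3.1026299  -1.22175802  7.88759695] [-0.30775658  0.55312661  0.18954553] 0.027708418191250878
(array([ 0.00200711,  0.00103965, -0.00056516]), array([-1.44957391, -0.00270846,  0.00281179]))
```

Call:
drive_tool(
  offset=[
    [0.0015,0,0],
    [0.002,0,0],
    [0.002,0,0],
    [0.002,0,0],
  ],
  angular=[
    [0.03,0,0],
    [0.06,0,0],
    [0.08,0,0],
    [0.08,0,0],
  ],
)

```text
time_s: 17.48
tool_pos: [0.5329, 0.1724, 0.0872]
tool_rot: [-93.7, 89.7, -78.9]
force: [-4.2, -1.5, 9.6]
grip_width: 0.0273
```

Run:
```python
from h import *
from snap import snap
snap("l",[("side",195,115,110,80,7)])
s,p,Rc=state(); print(s["time_s"],s["qpos"].round(1),p.round(4),s["force"],s["wrist_torque"],s["grip_width"]);print(rel([.5322,.1732,.0862],goal(12.3)))
```

```text
17.525 [  8.9  17.4 -34.2 104.6  11.4  61.4 -14.8] [0.5329 0.1724 0.0872] [-2.81348624 -1.10871285  9.65011228] [-0.39648026  0.81270143  0.45295471] 0.027287696760448305
(array([ 0.00103306,  0.00098715, -0.00046538]), array([-1.52799147, -0.00386336,  0.00365506]))
```

View pics/l_side.png

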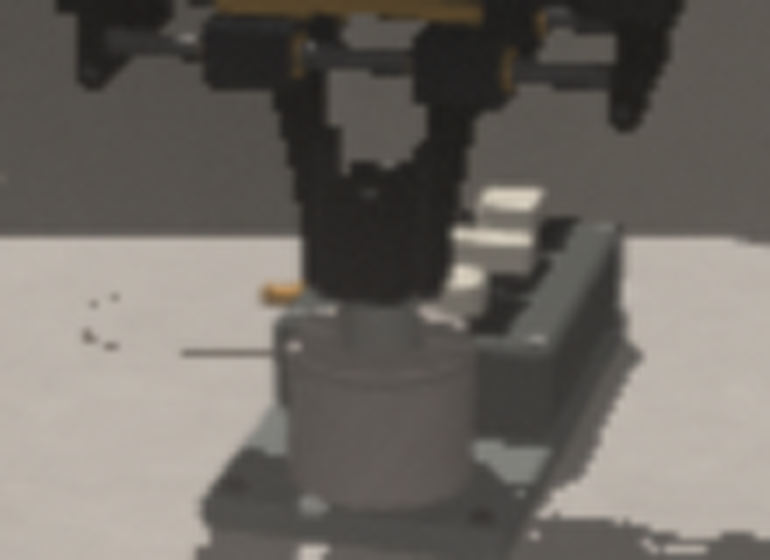

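Run:
```python
from h import *
from cell import vision,sign_off
for i in range(12): vision.read_camera("side")
s,p,Rc=state(); print(s["time_s"],p.round(4),s["force"],s["wrist_torque"],s["grip_width"],abs(s["joint_velocities"]).max());print(rel([.5322,.1732,.0862],goal(12.3)))
```

```text
18.125 [0.5329 0.1724 0.0872] [-4.28840888 -1.21102584  9.65642401] [-0.34741328  0.76396043  0.39377782] 0.02762477726956434 0.09648290938903327
(array([ 0.00102935,  0.00097246, -0.00047511]), array([-1.52796158, -0.00383473,  0.00361324]))
```

Stable: still gripped, at the stop, pressed down. Handing in.

Run:
```python
from cell import sign_off
print(sign_off())
```

```text
the job is handed in; nothing more can be done
None
```

I pressed the round, square and bar keys in that order. Each went fully down, bottoming at 22–23 N with the fingertips about 5 mm below the key top. I then gripped the black plug, inserted it through the slots and turned it clockwise to the stop, and handed the job in at about 18 s, still gripping it.

- **Turn:** the tool had turned 1.53 rad. The torque went from 0.19 N m to about 0.4 N m over the last step, which I read as reaching the stop. That is slightly more than the 1.4 rad expected, probably from a small yaw offset between plug and slots or play in the grip.
- **Depth:** the foot is about 26 mm below the mouth, with an upward spring force of about 9.7 N. This assumes the plug did not slip in the grip.
- **Hold:** the pose was unchanged over the last 0.6 s. The finger opening stayed at 27.6 mm on the 28 mm bar, with the squeeze set at 58 N.
- **Keys and spares:** the keys look up in the last side picture. No move went near the spares, but I did not check their positions at the end.

The two cameras disagreed on the tester's position by a few millimetres. I lined the plug up with the socket in the side view, and it went in without resistance.

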